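# Index the packing stand and swing out its back leg

### The arm

A 7-joint arm with a two-finger parallel gripper is mounted at the origin on the work surface. World frame = base frame: x ahead of the robot, y to its left, z up, the work surface at z = 0. Lengths are in mm, angles in rad, forces in N, time in s.
With the tool pointing down it reaches from about 425 to 1025 mm from the base axis. Payload 3.6 kg.
Tool frame: the origin (TCP) lies midway between the tips of the shut fingers; the grasp point (between the pads) lies 19 mm behind it; z points along the fingers, y is the direction in which the jaws open and shut (so a half turn about z gives the same grasp; the last joint's range is limited). The gripper opens to 85 mm and grips with 20 to 120 N. Pads are 22 mm wide; open, the fingers measure 114 mm over their backs; the gripper's body (76 mm by 85 mm) begins 54 mm behind the grasp point. The pads swing forward as they close: fully open they stand 13 mm farther back than shut.
Start: joints at [1.143, 0.591, 0.048, 1.609, -0.033, 0.943, -0.034], TCP at [238.222, -684.748, 231.302] pointing down, gripper open.
Joint ranges: [-2.69, 2.69], [-0.47, 2.24], [-1.27, 1.36], [0.19, 2.51], [-1.53, 4.68], [0.08, 2.07], [-3.09, 3.09]. Speed limits (rad/s): [2.57, 2.57, 3.14, 3.14, 3.14, 3.14, 3.14].

### API

Orientations are given as a unit quaternion [w, x, y, z].
In Python, from plant import ctrl, cams, order gives the robot as it stands.
- The arm moves only by the shell command python3 -m crank 'ROWS'. ROWS is JSON, a list of rows, each a list of 3 entries, a list of its own where there are three numbers: the shift along the world's x, y, z in cm, then the turn about the world's z in degrees, then the finger opening in cm, from 0 to 8.54. In form: [[[x, y, z], twist, gripper], ...]. A call has 1 to 8 rows; each row shifts and turns the commanded pose from where the row before left it; what a row does not reach is not made up. A row lasts 1/10 s, in which the tool goes at most 50 mm and 8.59 degrees, less where a joint would pass 70% of its speed; a pose out of reach is approached as far as the arm can. A call with a gripper value outside its range is refused whole. The fingers move at their own pace and stop on an object; the grip force is fixed at half the most. Time passes only in rows, so rows that do not move let the fingers close. It gives the time, the measured TCP pose, the force and the opening at its end, in the units of the state.
- ctrl.read_state(): the state, without advancing time (a new reading comes with each control period).
- cams.read_camera(name): name is "scene" or "top"; returns a dict with "color" (400x640x3 uint8, red, green, blue), "mtx" (3x3 intrinsics, pixels), "k1" (the pictures are not rectified: a ray, as slopes to the right and down, at radius r is drawn at 1 + k1 r^2 times it, then the intrinsics apply), "rvec" (rotation vector, rad) and "tvec" (3), from world to camera coordinates, as OpenCV has them. Camera axes: x right, y down, z forward; pixel columns grow to the right and rows downward; lengths in mm; the calibration is good to about 2 mm. A picture is of the moment at which its call begins. There is no depth.
- order.job_done(): hands the job in, once; it reports no verdict.
The state is a dict: "time": time; "qpos": joint angles; "dq": joint speeds; "joint_efforts": joint torques, N m; "position": TCP position; "ee_rot": TCP orientation; "wrist_force": force on the tool from outside, world axes, zero at the start; "moment": the same for the moment, N m; "gripper_width": finger opening in mm.
Only numpy, scipy, OpenCV 4.12 (cv2) and the standard library are available. Lean on these libraries where they do the work, as an engineer would, in place of code of your own. Each camera call takes 0.05 s, during which the arm holds its last target.

### The job

Turn the round packing stand clockwise (seen from above) by its upright handle until it clicks home at its stop. Then take the leg that is folded under the overhanging back of the leaning slatted rest by the upright post at its free end, and swing it out from under the rest, away from its back, until it too clicks home at its stop. Leave both fully home, let go, and leave the other things on the bench where they are.

Things in the scene. Friction and masses are not known exactly. Their poses are not given: they have to be found in the camera images.
- turntable (a joint): angle of the turntable (a grey disc, 360 mm across, top face 34 mm above the bench) in rad; grows as it turns clockwise seen from above; parked near 0 to 0.5, stop at 1.5. Light friction; a sprung ball catch at the rim resists with about 14 N at the handle from 0.12 rad before the stop and is passed only 0.03 rad before it; then it presses the table home
- turn_axis (a point): centre of the turntable's top face, 34 mm above the bench; does not turn with it: z up, -x is the way the back of the rest faces when the turntable is home
- turn_handle (a point): point on the axis of the upright round steel handle at the turntable's rim, 22 mm thick, 163 mm from the turning axis, standing 34 to 175 mm above the bench; this point is 155 mm above the bench; turns with the table
- leg (a joint): angle of the back leg in rad: 0 folded along the back of the rest (starts at 0 to 0.12), grows as it swings out (clockwise seen from above), stop at 1.6. Light friction; a sprung ball catch under the leg resists with about 12 N at the post from 0.17 rad before the stop and is passed only 0.04 rad before it; then it presses the leg home
- leg_hinge (a point): the leg's upright hinge axis, at 68 mm above the bench; carried by the turntable and turning with it: z up, x from the back of the rest towards its face, -x out of the back; the leg folded points along -y
- leg_grip (a point): point on the axis of the upright round post at the leg's free end, 20 mm thick, 115 mm from the hinge axis, standing 37 to 120 mm above the bench with the flat leg bar (10 mm thick, 54 to 70 mm above the bench) running from it to the hinge; this point is 105 mm above the bench. The foot of the post clears the turntable
- rest_top (a point): middle of the top edge of the leaning rest, 212 mm above the bench; axes as leg_hinge. The rest is a slatted aluminium frame 172 mm wide, 12 mm thick, 210 mm up its slope, leaning 35 degrees out over the folded leg: from 40 mm above the bench (x +114 mm from the hinge axis) to this edge (x -6 mm). It leaves room for the tool at the folded post only if tilted
- tape_roll: loose roll of clear packing tape lying flat, 104 mm across, 48 mm high, origin under its centre
- white_box: loose white product box 170 x 120 x 40 mm high, origin under its centre
- carton: loose brown carton 160 x 110 x 70 mm high, origin under its centre
- marker: loose marker pen lying flat, 130 mm long, 18 mm high, origin under its middle
- desk_dispenser: loose black desk tape dispenser 150 x 60 x 102 mm high, origin under its centre
- kraft_roll: loose roll of brown kraft paper standing on end, 120 mm across, 200 mm high, origin under its centre

How it is judged (in metres and radians):
On the way, in this order (a step that is already met when the one before it is completed fails the run):
1. the turntable is home on its stop with the leg still folded (value of joint turntable above 1.485 rad and value of joint leg below 0.5 rad), for 0.2 s.
2. the leg is home on its stop with the turntable still home (value of joint turntable above 1.485 rad and value of joint leg above 1.58 rad), for 0.2 s.
At the end, for the whole second after the job is handed in: The turntable is clicked home (joint above 1.485 of 1.5 rad) and the leg is swung out and clicked home (joint above 1.58 of 1.6 rad), both at rest, with the robot touching nothing and no other thing on the bench moved by more than 30 mm (all of step 2 and velocity of joint turntable between -0.05 and 0.05 rad/s and velocity of joint leg between -0.05 and 0.05 rad/s).
It fails at once if a loose thing on the bench (tape roll, white box, carton, marker, desk dispenser or kraft roll) is moved by more than 30 mm (distance of any of tape_roll, white_box, carton, marker, desk_dispenser, kraft_roll from where it was at the start of the episode above 0.03 m).
It also fails if it takes over 64 s, if anything falls off the work surface, if the arm or the gripper's body presses on something with over 40 N, if the wrist force passes 120 N, or if a joint passes its speed limit or range.

## Working session

There is one attempt and no reset: what is moved stays moved. The work goes in short steps, Python scripts to look and compute and a shell command to move; the robot and the scene stay as the last step left them, time stands still between calls to the robot, and variables do not carry over. Pictures are saved under pics/ and viewed, and the job is handed in when it is done.

```bash
ls; mkdir -p pics; python3 - <<'E'
from plant import ctrl,cams,order
import cv2
s=ctrl.read_state(); print(s)
for n in("scene","top"):
    c=cams.read_camera(n); cv2.imwrite(f"pics/{n}0.png",c["color"][:,:,::-1]); print(n,c["mtx"],c["k1"],c["rvec"],c["tvec"])
E
```

```text
pics
{'time': 0.0, 'qpos': array([ 1.14250443,  0.59215191,  0.04832006,  1.60984741, -0.03332043,
        0.94271291, -0.03376264]), 'dq': array([ 0.00218904, -0.00099672,  0.00105519, -0.00148628,  0.00024559,
       -0.00126354, -0.00121064]), 'joint_efforts': array([ 5.05512116e-05, -5.48689198e+01,  1.54654685e+00, -1.98122746e+01,
        9.39957099e-03,  8.77984450e-03, -8.95285808e-06]), 'position': array([ 237.93520233, -683.94886406,  230.10844407]), 'ee_rot': array([-1.12859857e-03,  9.86022290e-01,  1.66609436e-01, -2.54737758e-04]), 'wrist_force': array([-0.73334611, -0.26586754,  0.30924868]), 'moment': array([-0.01818293, -0.01425139,  0.01100678]), 'gripper_width': 85.28225816954395}
scene [[394.01006375   0.         319.46383767]
 [  0.         394.01006375 196.27787343]
 [  0.           0.           1.        ]] -0.05236117416264252 [ 1.15234675  2.18839636 -1.10638772] [ 320.1752176  -177.60282966 2024.99788285]
top [[361.11929668   0.         325.02029441]
 [  0.         361.11929668 199.00398223]
 [  0.           0.           1.        ]] -0.016205093205002463 [ 2.14121397 -2.17847484  0.16760827] [  -3.07302831  566.79828389 1271.7234773 ]
```

View pics/scene0.png

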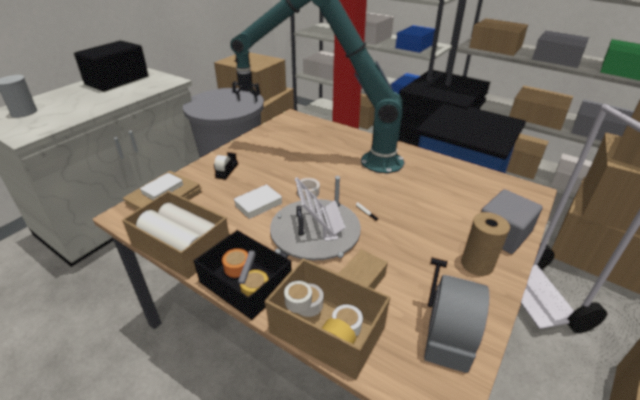

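View pics/top0.png

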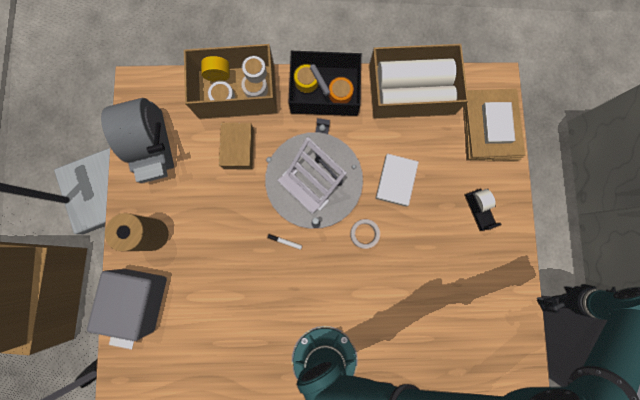

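The scene view shows the disc near (315,228) with the upright handle at (337,190). In the top view the disc is centred near (314,180), the handle is at about (317,222), and the rest is at (312,175). I'll enlarge both and measure.

```bash
cat > h.py <<'E'
import numpy as np,cv2
from plant import ctrl,cams,order
def cam(n): return cams.read_camera(n)
def ray(c,u,v):
    K=c["mtx"];d=np.array([c["k1"],0,0,0,0.])
    p=cv2.undistortPoints(np.array([[[u,v]]],float),K,d)[0,0]
    R=cv2.Rodrigues(c["rvec"])[0]; o=-R.T@c["tvec"].ravel()
    w=R.T@np.array([p[0],p[1],1]); return o,w/np.linalg.norm(w)
def onz(c,u,v,z):
    o,w=ray(c,u,v); return o+w*(z-o[2])/w[2]
def proj(c,P):
    d=np.array([c["k1"],0,0,0,0.])
    return cv2.projectPoints(np.array(P,float).reshape(-1,1,3),c["rvec"],c["tvec"],c["mtx"],d)[0].reshape(-1,2)
def crop(c,x0,y0,x1,y1,s,f):
    i=c["color"][y0:y1,x0:x1,::-1]; cv2.imwrite(f,cv2.resize(i,None,fx=s,fy=s,interpolation=cv2.INTER_CUBIC))
E
python3 - <<'E'
from h import *
c=cam("top");crop(c,255,110,375,250,4.2,"pics/t1.png")
print(onz(c,314,180,34),onz(c,320,365,0))
s=cam("scene");crop(s,255,160,395,265,5.5,"pics/s1.png")
for k in (c,s):
    R=cv2.Rodrigues(k["rvec"])[0];print(-R.T@k["tvec"].ravel())
E
```

```text
[638.24317436  26.15856994  34.        ] [-18.44491366  14.97435917   0.        ]
[ 389.53080443   13.73328079 1336.64785573]
[1622.33094561  708.82663194 1048.94159485]
```

View pics/t1.png

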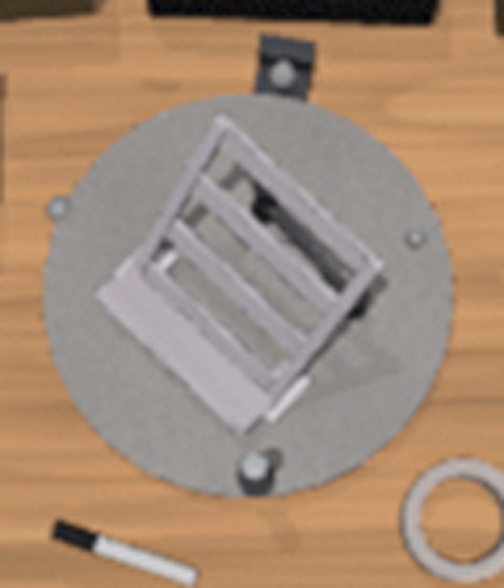

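View pics/s1.png

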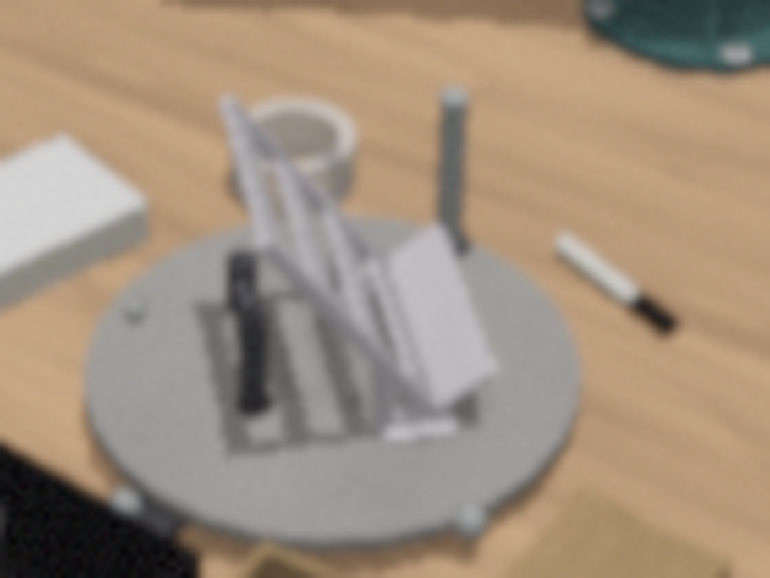

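The top crop shows the disc about (43..455, 93..497), the handle top at about (255,463), and the dark leg under the slats from about (265,205), its post end, to (360,305), its hinge end. The rest's back faces up-right. Next I'll put numbers on these.

```bash
python3 - <<'E'
from h import *
c=cam("top");s=cam("scene")
def tp(x,y,z): return onz(c,255+x/4.2,110+y/4.2,z)
# disc: grey mask
im=c["color"].astype(int); 
m=((im.max(2)-im.min(2)<22)&(im.mean(2)>110)&(im.mean(2)<175)).astype(np.uint8)
m[:, :250]=0;m[:,378:]=0;m[:125]=0;m[235:]=0
m=cv2.morphologyEx(m,cv2.MORPH_OPEN,np.ones((3,3)))
cs=max(cv2.findContours(m,0,1)[0],key=cv2.contourArea); h=cv2.convexHull(cs)[:,0]
P=np.array([onz(c,u,v,34)[:2] for u,v in h]); 
A=np.c_[2*P,np.ones(len(P))]; x=np.linalg.lstsq(A,(P**2).sum(1),rcond=None)[0]; r=np.sqrt(x[2]+x[0]**2+x[1]**2)
d=np.hypot(*(P-x[:2]).T); k=abs(d-r)<6; x=np.linalg.lstsq(A[k],(P[k]**2).sum(1),rcond=None)[0]; print("disc",x[:2],np.sqrt(x[2]+x[0]**2+x[1]**2),k.sum(),len(k))
ctr=x[:2]
H=tp(255,463,175)[:2]; print("handle",H,np.hypot(*(H-ctr)))
# triangulate handle top w/ scene top (453,92)/5.5
hs=onz(s,255+453/5.5,160+95/5.5,175);print("handle by scene",hs)
for nm,a in dict(topL=(225,120),topR=(378,265)).items(): print(nm,tp(*a,212))
print("post?",tp(265,205,120),"hinge?",tp(358,303,70))
for nm,a,z in (("a",(243,255),120),("a70",(243,255),70),("b",(255,405),37),("b54",(255,405),54)): print(nm,onz(s,255+a[0]/5.5,160+a[1]/5.5,z))
crop(c,285,130,355,200,8,"pics/t2.png"); crop(s,285,195,345,245,12,"pics/s2.png")
E
```

```text
disc [641.6242926   27.30683082] 177.46246533428248 38 40
handle [479.52872312  21.18521804] 162.2111210378308
handle by scene [481.78484675  26.55252974 175.        ]
topL [739.99945317  39.9847739  212.        ]
topR [625.09073043 -74.34546004 212.        ]
post? [696.00262615  10.14285448 120.        ] hinge? [622.19361472 -67.60509974  70.        ]
a [667.0182327  -28.80631258 120.        ]
a70 [615.59881526 -68.50918242  70.        ]
b [715.09788935  14.95494321  37.        ]
b54 [730.33884993  26.61156328  54.        ]
```

View pics/t2.png

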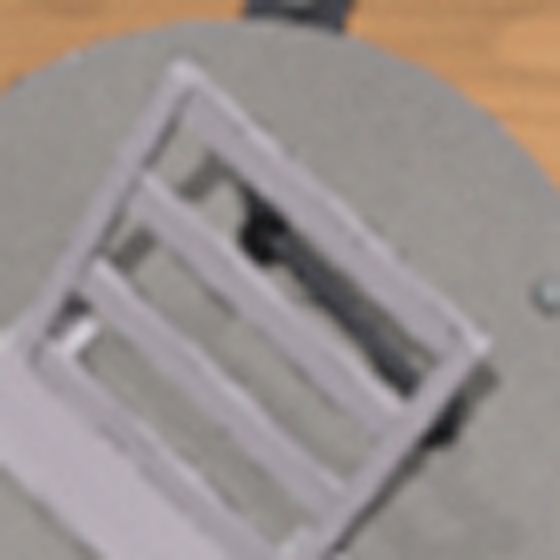

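View pics/s2.png

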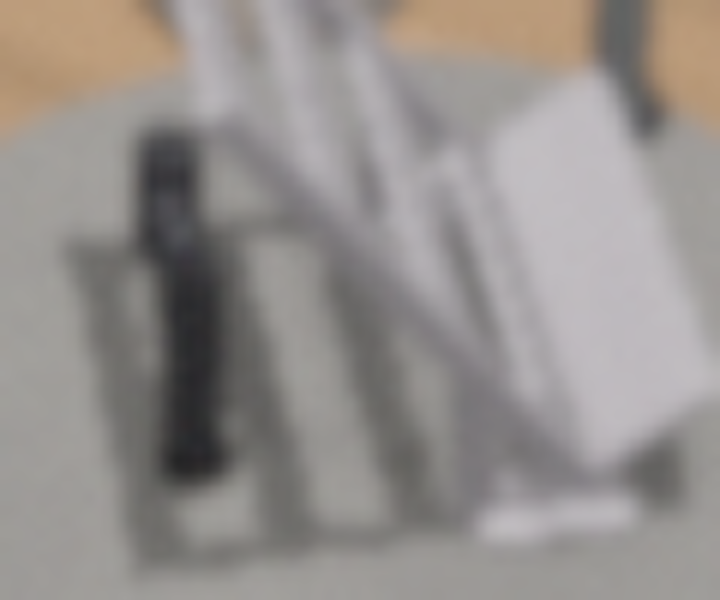

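```bash
python3 - <<'E'
from h import *
c=cam("top");s=cam("scene")
hi=np.array([622.2,-67.6])
for a in (0,.06,.12):
    th=np.pi/4-a; p=hi+115*np.array([np.cos(th),np.sin(th)])
    for z in(37,120):
        u=proj(s,[[*p,z]])[0];t=proj(c,[[*p,z]])[0]
        print(a,z,p.round(1),"s2px",((u-[285,195])*12).round(),"t2px",((t-[285,130])*8).round())
# scene dark col center vs row
im=s["color"].astype(int).mean(2)
for v in range(205,237,3): print(v,[int(x) for x in im[v,293:310]])
print(proj(s,[[*hi,70],[*hi,34]]),proj(c,[[*hi,70]]))
E
```

```text
0 37 [703.5  13.7] s2px [215. 443.] t2px [257. 259.]
0 120 [703.5  13.7] s2px [210. 242.] t2px [256. 214.]
0.06 37 [708.2   8.7] s2px [193. 445.] t2px [268. 249.]
0.06 120 [708.2   8.7] s2px [188. 244.] t2px [268. 203.]
0.12 37 [712.7   3.4] s2px [172. 446.] t2px [279. 239.]
0.12 120 [712.7   3.4] s2px [166. 246.] t2px [280. 193.]
205 [158, 158, 153, 141, 127, 121, 122, 127, 139, 145, 143, 138, 143, 152, 157, 162, 171]
208 [158, 157, 142, 103, 71, 68, 69, 73, 98, 132, 143, 140, 134, 129, 133, 144, 157]
211 [159, 155, 141, 99, 66, 75, 75, 69, 96, 132, 148, 149, 150, 144, 136, 129, 126]
214 [142, 141, 128, 92, 60, 67, 79, 83, 79, 93, 104, 109, 121, 127, 129, 127, 125]
217 [108, 109, 113, 114, 97, 71, 56, 53, 57, 65, 82, 98, 119, 145, 154, 155, 151]
220 [111, 111, 122, 132, 118, 81, 52, 44, 45, 53, 72, 91, 105, 127, 146, 154, 154]
223 [113, 109, 111, 119, 119, 94, 58, 44, 48, 50, 70, 87, 94, 105, 126, 146, 154]
226 [125, 110, 110, 111, 107, 85, 58, 44, 45, 54, 71, 89, 95, 100, 113, 137, 152]
229 [134, 116, 109, 107, 98, 79, 55, 44, 46, 57, 81, 102, 100, 98, 100, 116, 140]
232 [146, 126, 113, 106, 93, 69, 44, 43, 45, 49, 65, 93, 104, 106, 105, 105, 117]
235 [155, 146, 124, 109, 102, 92, 83, 80, 92, 107, 124, 141, 141, 124, 112, 108, 111]
[[298.38982228 207.25798588]
 [298.60715928 214.18656541]] [[340.23662375 182.14111622]]
```

Measurements so far:

| Item | Position (mm) | Check |
|---|---|---|
| Disc centre | (641, 27) | fitted radius 177, given 180 |
| Handle | (480, 23) | radius 162, given 163 |
| Hinge | (622, -68) | rest top edge sits 6 in x from it, as given |
| Leg | about 0.06 rad out | inside the given range |

Next I move above the handle.

```bash
python3 -m crank '[[[1.6,4.7,0],4.7,5],[[1.6,4.7,0],4.7,5],[[1.6,4.7,0],4.7,5],[[1.6,4.7,0],4.7,5],[[1.6,4.7,0],4.7,5],[[1.6,4.7,0],4.7,5],[[1.6,4.7,0],4.7,5],[[1.6,4.7,0],4.7,5]]'; python3 -m crank '[[[1.6,4.7,0],4.7,5],[[1.6,4.7,0],4.7,5],[[1.6,4.7,0],4.7,5],[[1.6,4.7,0],4.7,5],[[1.6,4.7,0],4.7,5],[[1.6,4.7,0],4.7,5],[[1.6,4.7,0],4.7,5],[[0,0,0],0,5]]'; python3 - <<'E'
from h import *
print(ctrl.read_state())
c=cam("top");s=cam("scene");crop(c,255,110,375,250,4.2,"pics/t3.png");crop(s,255,100,395,265,4.5,"pics/s3.png")
E
```

```text
time: 1.2
position: [366.7, -307.1, 231.7]
ee_rot: [0.001, 0.879, 0.477, 0.0]
wrist_force: [1.4, 0.4, 0.2]
gripper_width: 49.8
time: 2.0
position: [481.4, 28.5, 232.6]
ee_rot: [0.0, 0.705, 0.71, 0.004]
wrist_force: [0.2, -0.9, 0.4]
gripper_width: 50.1
{'time': 2.0, 'qpos': array([ 0.21455147,  0.31175547, -0.4500724 ,  2.13103812,  0.19524692,
        0.7310371 , -0.35467595]), 'dq': array([ 0.06378557, -0.01731328,  0.09722221,  0.05161767,  0.0293796 ,
        0.03978774,  0.01980755]), 'joint_efforts': array([ -1.09755266, -32.92425513,  -2.87379831, -15.99945366,
        -0.06399186,  -0.06301388,  -0.11017125]), 'position': array([481.35408599,  28.48371076, 232.61397679]), 'ee_rot': array([1.23757459e-04, 7.04585564e-01, 7.09608702e-01, 3.82847966e-03]), 'wrist_force': array([ 0.24306009, -0.93636983,  0.37569511]), 'moment': array([ 0.00783115, -0.00521199, -0.01773004]), 'gripper_width': 50.103718982895536}
```

View pics/s3.png

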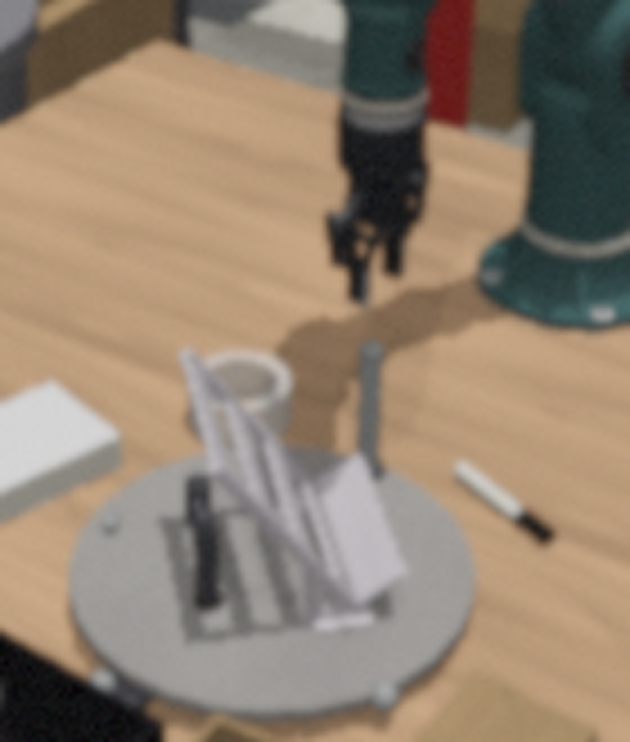

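The tool is above the handle, with the fingers at about (370,250) in the crop and the handle top at (372,352). Descending.

```bash
python3 -m crank '[[[0,0,-1.5],0,5],[[0,0,-1.5],0,5],[[0,0,0],0,5]]'
```

```text
time: 2.4
position: [476.2, 17.8, 199.8]
ee_rot: [-0.001, 0.71, 0.704, -0.002]
wrist_force: [-0.6, 0.0, 0.6]
gripper_width: 49.9
```

```bash
python3 -m crank '[[[0.4,0.5,0],0,5],[[0,0,-1.5],0,5],[[0,0,-1.5],0,5],[[0,0,-1.5],0,5],[[0,0,-1.3],0,5],[[0,0,0],0,5]]';python3 - <<'E'
from h import *
c=cam("top");s=cam("scene");crop(c,255,110,375,250,4.2,"pics/t4.png");crop(s,305,120,365,225,7,"pics/s4.png")
E
```

```text
time: 3.0
position: [482.0, 24.8, 142.8]
ee_rot: [-0.0, 0.709, 0.705, -0.001]
wrist_force: [-0.2, 0.5, 0.4]
gripper_width: 50.0
```

View pics/s4.png

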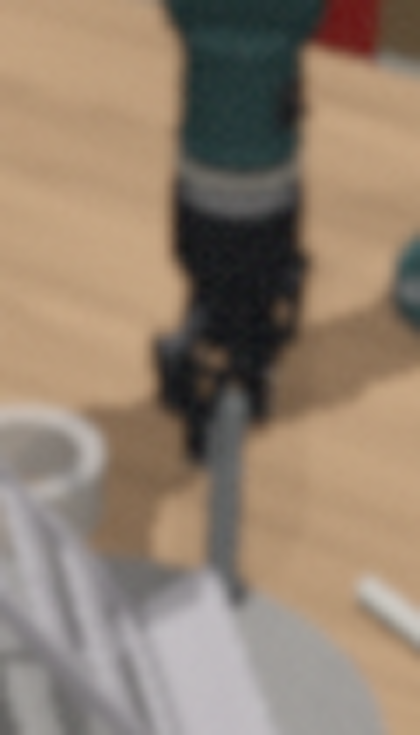

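The handle top at (228,400) lies between the two fingers at (200,440) and (258,405). Closing.

```bash
python3 -m crank '[[[0,0,0],0,0],[[0,0,0],0,0],[[0,0,0],0,0],[[0,0,0],0,0],[[0,0,0],0,0],[[0,0,0],0,0]]'
```

```text
time: 3.7
position: [479.6, 24.8, 144.0]
ee_rot: [-0.001, 0.709, 0.705, -0.002]
wrist_force: [-6.2, 0.2, 7.4]
gripper_width: 20.5
```

Gripped at 20.5 mm width. Now I'll compute the arc deltas.

```bash
python3 - <<'E'
import numpy as np
a=np.radians(181-5*np.arange(19)); p=16.3*np.c_[np.cos(a),np.sin(a)]; d=np.diff(p,axis=0)
for i,r in enumerate(d): print(i,(181-5*(i+1)),r.round(2),(p[i+1]*10+[641.6,27.3]).round(0))
E
```

```text
0 176 [0.04 1.42] [479.  39.]
1 171 [0.16 1.41] [481.  53.]
2 166 [0.28 1.39] [483.  67.]
3 161 [0.4  1.36] [487.  80.]
4 156 [0.52 1.32] [493.  94.]
5 151 [0.63 1.27] [499. 106.]
6 146 [0.74 1.21] [506. 118.]
7 141 [0.85 1.14] [515. 130.]
8 136 [0.94 1.07] [524. 141.]
9 131 [1.03 0.98] [535. 150.]
10 126 [1.11 0.89] [546. 159.]
11 121 [1.19 0.78] [558. 167.]
12 116 [1.25 0.68] [570. 174.]
13 111 [1.3  0.57] [583. 179.]
14 106 [1.35 0.45] [597. 184.]
15 101 [1.38 0.33] [610. 187.]
16 96 [1.41 0.21] [625. 189.]
17 91 [1.42 0.09] [639. 190.]
```

```bash
python3 -m crank '[[[0.04,1.42,0],-5,0],[[0.16,1.41,0],-5,0],[[0.28,1.39,0],-5,0],[[0.4,1.36,0],-5,0],[[0,0,0],0,0]]'
```

```text
time: 4.2
position: [489.9, 83.8, 144.1]
ee_rot: [-0.001, 0.821, 0.571, -0.0]
wrist_force: [-4.4, 0.4, 7.1]
gripper_width: 20.5
```

```bash
python3 -m crank '[[[0.52,1.32,0],-5,0],[[0.63,1.27,0],-5,0],[[0.74,1.21,0],-5,0],[[0.85,1.14,0],-5,0],[[0.94,1.07,0],-5,0],[[0,0,0],0,0]]';python3 - <<'E'
from h import *
c=cam("top");crop(c,255,110,375,250,4.2,"pics/t5.png");s=cam("scene");crop(s,225,100,405,265,4.2,"pics/s5.png");print(ctrl.read_state()["wrist_force"])
E
```

```text
time: 4.8
position: [528.7, 143.4, 144.1]
ee_rot: [-0.001, 0.925, 0.38, 0.001]
wrist_force: [-4.4, 0.6, 7.1]
gripper_width: 20.4
[-3.00048574  2.52061683  5.93275771]
```

View pics/t5.png

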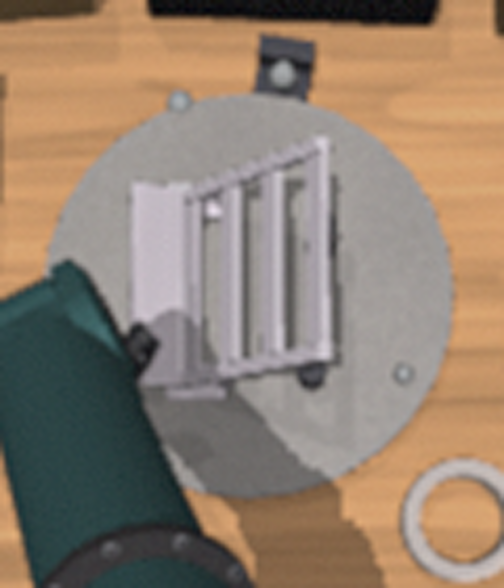

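View pics/s5.png

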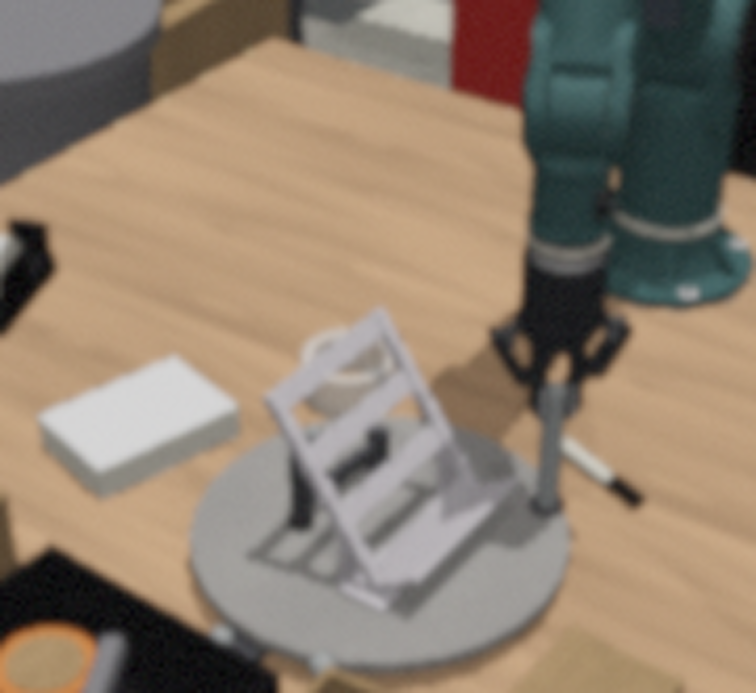

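The disc has turned about 45°. The rim ball at (180,100) is about 28° short of the catch at (283,70), so I continue.

```bash
python3 -m crank '[[[1.03,0.98,0],-5,0],[[1.11,0.89,0],-5,0],[[1.19,0.78,0],-5,0],[[1.25,0.68,0],-5,0],[[0,0,0],0,0]]'
```

```text
time: 5.4
position: [575.3, 175.1, 144.1]
ee_rot: [-0.001, 0.977, 0.213, 0.001]
wrist_force: [-2.7, 0.8, 7.3]
gripper_width: 20.3
```

```bash
python3 -m crank '[[[0.65,0.29,0],-2.5,0],[[0.65,0.28,0],-2.5,0],[[0,0,0],0,0]]'; python3 -m crank '[[[0.67,0.24,0],-2.5,0],[[0,0,0],0,0]]'
```

```text
time: 5.7
position: [585.2, 179.2, 144.0]
ee_rot: [0.0, 0.985, 0.172, -0.001]
wrist_force: [-2.4, 0.3, 8.0]
gripper_width: 20.1
time: 5.9
position: [589.9, 180.8, 144.0]
ee_rot: [0.001, 0.988, 0.152, -0.003]
wrist_force: [-6.8, -0.9, 10.6]
gripper_width: 20.2
```

```bash
python3 -m crank '[[[0.5,0.17,0],-2,0],[[0.5,0.16,0],-2,0],[[0,0,0],0,0],[[0,0,0],0,0]]'; python3 - <<'E'
from h import *
c=cam("top");crop(c,255,110,375,250,4.2,"pics/t6.png")
E
```

```text
time: 6.3
position: [602.3, 184.6, 144.1]
ee_rot: [0.0, 0.993, 0.116, -0.001]
wrist_force: [-3.0, -0.2, 6.9]
gripper_width: 20.2
```

View pics/t6.png

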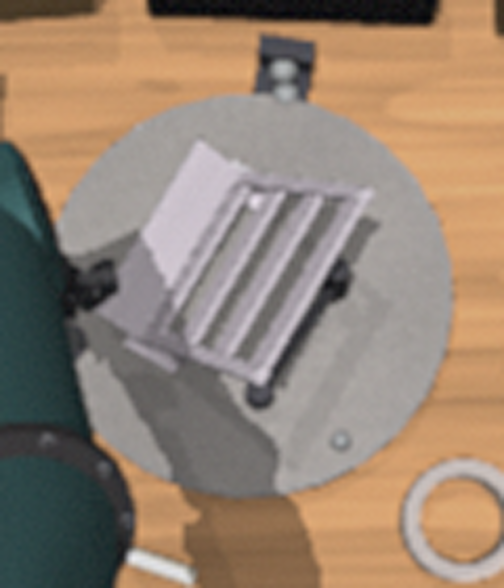

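The rim ball at (287,90) now lines up with the catch, and the push force has dropped. I'll press a little further to confirm the hard stop. The post is visible at (340,280) and the hinge at (260,393).

```bash
python3 -m crank '[[[0.4,0.12,0],0,0],[[0,0,0],0,0]]'; python3 -m crank '[[[0.4,0.12,0],0,0],[[0,0,0],0,0]]'
```

```text
time: 6.55
position: [602.2, 184.6, 144.0]
ee_rot: [0.001, 0.993, 0.116, -0.005]
wrist_force: [-9.6, -1.2, 14.3]
gripper_width: 20.2
time: 6.75
position: [602.1, 184.6, 144.0]
ee_rot: [0.002, 0.993, 0.116, -0.01]
wrist_force: [-17.8, -4.7, 22.0]
gripper_width: 20.0
```

This is a hard stop: the force climbs with no motion, so the turntable is home. I'll unload, release and rise.

```bash
python3 -m crank '[[[-0.8,-0.24,0],0,0],[[0,0,0],0,2.5],[[0,0,0],0,5],[[0,0,0],0,5],[[0,0,3],0,5],[[0,0,4],0,5],[[0,0,4],0,5],[[0,0,0],0,5]]'
```

```text
time: 7.55
position: [607.7, 186.9, 259.3]
ee_rot: [-0.001, 0.993, 0.115, 0.006]
wrist_force: [1.3, 0.4, 0.7]
gripper_width: 49.9
```

```bash
python3 -m crank '[[[0,-4,3],0,5],[[0,-4,3],0,5],[[0,-4,2],0,5],[[3,-4,0],0,5],[[5,0,0],0,5],[[5,0,0],0,5],[[5,0,0],0,5],[[5,0,0],0,5]]';  python3 - <<'E'
from h import *
print(ctrl.read_state()["qpos"])
E
```

```text
time: 8.35
position: [835.0, 25.4, 332.1]
ee_rot: [0.0, 0.993, 0.115, -0.001]
wrist_force: [0.8, 0.6, 0.3]
gripper_width: 50.0
[-0.12619134  0.67946652  0.08008561  1.19964627 -0.05243244  1.26568886
 -1.38830147]
```

```bash
python3 -m crank '[[[5,0,0],0,5],[[5,0,0],0,5],[[5,0,0],0,5],[[5,0,0],0,5]]';  python3 - <<'E'
from h import *
print(ctrl.read_state()["qpos"])
E
```

```text
time: 8.75
position: [1010.0, 25.5, 332.3]
ee_rot: [-0.0, 0.994, 0.114, -0.001]
wrist_force: [1.3, -0.4, 0.1]
gripper_width: 50.4
[-0.08718057  1.0735124   0.09760189  0.39747629 -0.08646548  1.6736214
 -1.39197303]
```

```bash
python3 -m crank '[[[5,0,0],0,5],[[5,0,0],0,5],[[5,0,0],0,5],[[0,0,0],0,5]]';  python3 - <<'E'
from h import *
s=ctrl.read_state();print(s["qpos"],s["ee_rot"])
E
```

```text
time: 9.15
position: [1044.1, 3.6, 316.7]
ee_rot: [0.001, 0.996, 0.092, 0.018]
wrist_force: [-0.4, -1.1, -1.2]
gripper_width: 49.8
[-0.10576245  1.21022777  0.76996111  0.21016162 -0.7312708   1.74053352
 -1.3448643 ] [9.20475790e-04 9.95631896e-01 9.15392285e-02 1.83534763e-02]
```

```bash
python3 -m crank '[[[5,0,0],0,5],[[5,0,0],0,5],[[5,0,0],0,5],[[5,0,0],0,5],[[5,0,0],0,5],[[0,0,0],0,5]]';  python3 - <<'E'
from h import *
s=ctrl.read_state();print(s["qpos"],s["ee_rot"])
E
```

```text
time: 9.75
position: [1107.0, 7.1, 267.5]
ee_rot: [0.0, 0.991, 0.092, 0.093]
wrist_force: [-0.9, -0.6, -0.4]
gripper_width: 50.2
[-0.10859638  1.30929583  1.27253337  0.18938039 -1.26088133  1.58826353
 -1.3137036 ] [1.23808477e-04 9.91409192e-01 9.16520896e-02 9.33150175e-02]
```

The tool tilts outward when over-reached. I'll check whether the tilt persists on retreat.

```bash
python3 -m crank '[[[-2,0,0],0,5],[[-4,0,0],0,5],[[-4,0,0],0,5],[[-4,0,0],0,5],[[0,0,0],0,5]]';  python3 - <<'E'
from h import *
s=ctrl.read_state();print(s["qpos"],s["ee_rot"])
E
```

```text
time: 10.25
position: [974.8, 7.1, 269.8]
ee_rot: [-0.002, 0.992, 0.088, 0.091]
wrist_force: [2.0, -1.4, 0.3]
gripper_width: 49.8
[-0.46313462  1.14569335  1.29451747  1.02504991 -1.17384515  1.42336936
 -0.88422795] [-0.0018723   0.99196973  0.08777456  0.09103947]
```

The tilt persists, so I can build up more by over-reaching and then swing its direction with twist. Continuing.

```bash
python3 -m crank '[[[5,0,1],0,5],[[5,0,1],0,5],[[4,0,1],0,5],[[5,0,0],0,5],[[5,0,0],0,5],[[5,0,0],0,5],[[5,0,0],0,5],[[5,0,0],0,5]]';  python3 - <<'E'
from h import *
s=ctrl.read_state();print(s["qpos"],s["ee_rot"])
E
```

```text
time: 11.05
position: [1163.3, 6.8, 250.4]
ee_rot: [0.007, 0.981, 0.09, 0.174]
wrist_force: [0.3, 0.6, -0.6]
gripper_width: 49.8
[-0.10634632  1.33978407  1.28498     0.18701051 -1.29243203  1.3984382
 -1.31269779] [0.00686876 0.98063842 0.08966013 0.17396026]
```

```bash
python3 -m crank '[[[5,0,0],0,5],[[5,0,0],0,5],[[5,0,1],0,5],[[5,0,1],0,5],[[5,0,1],0,5],[[5,0,1],0,5],[[5,0,1],0,5],[[0,0,0],0,5]]';  python3 - <<'E'
from h import *
s=ctrl.read_state();print(s["qpos"],s["ee_rot"])
E
```

```text
time: 11.85
position: [1231.9, 6.6, 243.6]
ee_rot: [0.016, 0.956, 0.087, 0.28]
wrist_force: [0.5, 0.2, -0.7]
gripper_width: 49.8
[-0.10554031  1.37478255  1.28708838  0.1870395  -1.32022259  1.14533893
 -1.30493579] [0.01643818 0.95579985 0.08659575 0.28049529]
```

```bash
python3 -m crank '[[[5,0,1],0,5],[[5,0,1],0,5],[[-3,0,1],0,5],[[-5,0,1],0,5],[[-5,0,1],0,5],[[-5,0,1],0,5],[[-5,0,1],0,5],[[0,0,0],0,5]]';  python3 - <<'E'
from h import *
s=ctrl.read_state();print(s["qpos"],s["ee_rot"])
c=cam("top");k=cam("scene")
def tp(x,y,z): return onz(c,255+x/4.2,110+y/4.2,z)
print("post",tp(340,280,120),"hinge",tp(260,393,70),"toprest",tp(370,190,212),tp(262,380,212))
cv2.imwrite("pics/t7.png",c["color"][:,:,::-1]);cv2.imwrite("pics/s7.png",k["color"][:,:,::-1])
E
```

```text
time: 12.65
position: [1053.1, 2.3, 295.9]
ee_rot: [0.019, 0.947, 0.081, 0.31]
wrist_force: [0.1, -1.8, -0.3]
gripper_width: 49.8
[-0.5263612   1.08684379  1.21886806  1.22162389 -1.41262555  0.94137285
 -0.66921428] [0.01942001 0.94718211 0.08069009 0.30977094]
post [632.32086928 -50.13526799 120.        ] hinge [546.55148443  16.76915447  70.        ] toprest [683.43584655 -69.76556344 212.        ] [538.71841646  14.78249218 212.        ]
```

View pics/t7.png

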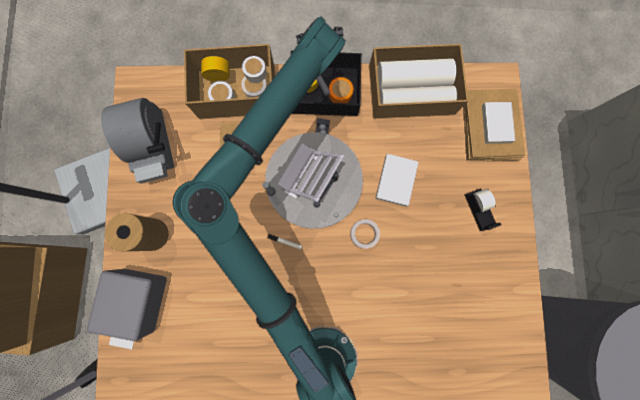

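View pics/s7.png

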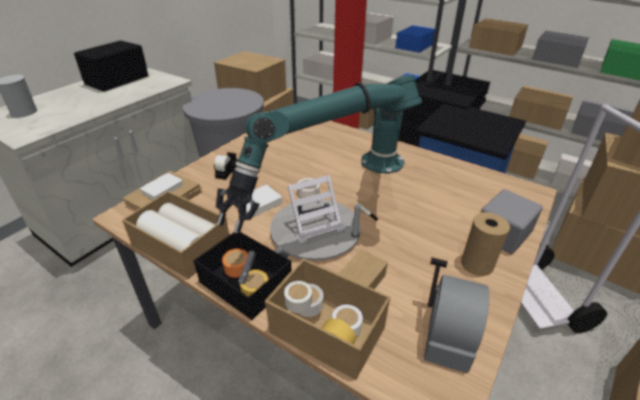

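The top view shows the gripper over the far black box at about (320,45), with the elbow swung out to the left at (205,205). The tool is tilted about 36° with the fingers pointing +x. I'll fit a simple kinematic model to the logged joint and pose pairs so I can check elbow clearance.

```bash
cat > fk.py <<'E'
import numpy as np
from scipy.spatial.transform import Rotation as R
def fk(q,p,sg,full=False):
    o,h,L1,L2,L3=p
    r=R.from_euler('z',sg[0]*q[0]+o); P=[np.array([0,0,h])]
    r=r*R.from_euler('y',q[1])*R.from_euler('z',sg[1]*q[2]); P.append(P[-1]+r.apply([0,0,L1]))
    r=r*R.from_euler('y',q[3])*R.from_euler('z',sg[2]*q[4]); P.append(P[-1]+r.apply([0,0,L2]))
    r=r*R.from_euler('y',q[5])*R.from_euler('z',sg[3]*q[6]); P.append(P[-1]+r.apply([0,0,L3]))
    return (P,r) if full else (P[-1],r)
D=[([1.14250443,0.59215191,0.04832006,1.60984741,-0.03332043,0.94271291,-0.03376264],[237.9,-683.9,230.1],[-1.12859857e-03,9.86022290e-01,1.66609436e-01,-2.54737758e-04]),
([0.21455147,0.31175547,-0.4500724,2.13103812,0.19524692,0.7310371,-0.35467595],[481.35,28.48,232.6],[1.2e-4,.70458,.7096,.0038]),
([-0.12619134,0.67946652,0.08008561,1.19964627,-0.05243244,1.26568886,-1.38830147],[835,25.4,332.1],[0,.993,.115,-.001]),
([-0.08718057,1.0735124,0.09760189,0.39747629,-0.08646548,1.6736214,-1.39197303],[1010,25.5,332.3],[0,.994,.114,-.001]),
([-0.10576245,1.21022777,0.76996111,0.21016162,-0.7312708,1.74053352,-1.3448643],[1044.1,3.6,316.7],[.001,.9956,.0915,.01835]),
([-0.10859638,1.30929583,1.27253337,0.18938039,-1.26088133,1.58826353,-1.3137036],[1107,7.1,267.5],[0,.9914,.0917,.0933]),
([-0.46313462,1.14569335,1.29451747,1.02504991,-1.17384515,1.42336936,-0.88422795],[974.8,7.1,269.8],[-.0019,.992,.0878,.091]),
([-0.5263612,1.08684379,1.21886806,1.22162389,-1.41262555,0.94137285,-0.66921428],[1053.1,2.3,295.9],[.0194,.9472,.0807,.3098])]
E
python3 - <<'E'
from fk import *
from scipy.optimize import least_squares
import itertools
best=None
for sg in itertools.product((1,-1),repeat=4):
    def f(p):
        e=[]
        for q,x,w in D: 
            P,_=fk(q,p,sg); e+=list(P-x)
        return e
    s=least_squares(f,[-.1,350,500,500,250])
    if best is None or s.cost<best[0]: best=(s.cost,sg,s.x,np.array(s.fun).reshape(-1,3))
print(best)
sg,p=best[1:3]
for q,x,w in D:
    P,r=fk(q,p,sg,True); qq=R.from_quat([w[1],w[2],w[3],w[0]]); print((r.inv()*qq).as_rotvec().round(2),[a.round(0) for a in P])
E
```

```text
(np.float64(1129.065677080623), (-1, -1, -1, 1), array([-3.87467649e-02,  3.22778402e+02,  6.19639519e+02,  4.65684064e+02,
        3.25154730e+02]), array([[ 14.9967441 ,   8.75849945,   7.16052629],
       [  1.34672725,  25.96755894,  10.31914934],
       [ -3.5381688 ,  12.57468487,   7.10643673],
       [ -3.23701085,   5.81797756,   8.0726638 ],
       [  0.61705737,  -2.0297513 ,  -4.82538088],
       [  3.67514472, -14.46716103, -10.66259075],
       [ -2.40347233, -10.39955944, -10.46086206],
       [  2.3480195 , -12.40238884,  -6.70994248]]))
[ 0.  -0.   1.6] [array([  0.,   0., 323.]), array([ 131., -320.,  837.]), array([ 253., -676.,  562.]), array([ 253., -675.,  237.])]
[-0.    0.    2.24] [array([  0.,   0., 323.]), array([184., -48., 913.]), array([481.,  53., 568.]), array([483.,  54., 243.])]
[-0.   -0.   -1.97] [array([  0.,   0., 323.]), array([388.,  34., 805.]), array([832.,  38., 664.]), array([831.,  38., 339.])]
[-0.   -0.   -1.97] [array([  0.,   0., 323.]), array([544.,  26., 618.]), array([1007.,   31.,  666.]), array([1007.,   31.,  340.])]
[ 0.   -0.   -2.06] [array([  0.,   0., 323.]), array([578.,  39., 541.]), array([1033.,    2.,  637.]), array([1045.,    2.,  312.])]
[ 0.01 -0.01 -2.12] [array([  0.,   0., 323.]), array([597.,  42., 483.]), array([1050.,  -11.,  576.]), array([1111.,   -7.,  257.])]
[ 0.   -0.01 -2.98] [array([  0.,   0., 323.]), array([514., 232., 578.]), array([914.,  -7., 579.]), array([972.,  -3., 259.])]
[-0.    0.03  2.88] [array([  0.,   0., 323.]), array([485., 257., 611.]), array([864.,  -7., 552.]), array([1055.,  -10.,  289.])]
```

```bash
cat > ik.py <<'E'
from fk import *
from scipy.optimize import least_squares
def fk2(q,p,full=False):
    o,h,L1,L2,L3,o7,a1,a2,c1,c2,b=p
    r=R.from_euler('z',-q[0]+o); P=[np.array([0,0,h])]
    r=r*R.from_euler('y',q[1]); P[0]=P[0]+r.apply([0,b,0]); r=r*R.from_euler('z',-q[2]); P.append(P[-1]+r.apply([a1,c1,L1]))
    r=r*R.from_euler('y',q[3])*R.from_euler('z',-q[4]); P.append(P[-1]+r.apply([a2,c2,L2]))
    r=r*R.from_euler('y',q[5])*R.from_euler('z',-q[6]+o7); P.append(P[-1]+r.apply([0,0,L3]))
    return P,r
def quat(w): return R.from_quat([w[1],w[2],w[3],w[0]])
def res(p):
    e=[]
    for q,x,w in D:
        P,r=fk2(q,p); e+=list(P[-1]-x); e+=list(200*(r.inv()*quat(w)).as_rotvec())
    return np.r_[e,np.array(p[6:])*0.02]
p0=[-.04,323,620,466,325,1.57,0,0,0,0,0]
P=least_squares(res,p0).x
lo=np.array([-2.69,-.47,-1.27,.19,-1.53,.08,-3.09]);hi=np.array([2.69,2.24,1.36,2.51,4.68,2.07,3.09])
def ik(q0,x,rot):
    f=lambda q:np.r_[fk2(q,P)[0][-1]-x,200*(fk2(q,P)[1].inv()*rot).as_rotvec(),0.5*(q-q0)]
    s=least_squares(f,np.clip(q0,lo+.01,hi-.01),bounds=(lo,hi)); return s.x,np.abs(s.fun[:6]).max()
E
python3 - <<'E'
from ik import *
print(P.round(2),np.abs(res(P)).max())
q=np.array(D[-1][0]);w=quat(D[-1][2]);x=np.array(D[-1][1])
tz=w.apply([0,0,1]);print("toolz",tz,w.apply([0,1,0]))
# path: candidates
wps=[([900,-150,330],15),([780,-300,350],35),([600,-260,300],57)]
r2=R.from_euler('z',57,degrees=True)*w; z2=r2.apply([0,0,1]); print(z2)
g=np.array([636,-45,103]); tcp=g+19*z2; print("tcp grasp",tcp,"pre",tcp-120*z2)
for X,t in wps+[(tcp-120*z2,57),(tcp,57),(tcp+[-157,-30,0],57)]:
    q,e=ik(q,np.array(X,float),R.from_euler('z',t,degrees=True)*w); print(np.round(X),t,q.round(2),e.round(1),[a.round(0) for a in fk2(q,P)[0][1:3]])
E
```

```text
[ 0.0000e+00  2.9472e+02  6.2372e+02  4.6448e+02  3.0897e+02  1.5700e+00
  2.0000e-02  2.0000e-02 -2.3890e+01 -4.0000e-01 -2.1030e+01] 0.47781010455205797
toolz [ 0.58998517  0.01324966 -0.80730536] [ 0.14085041 -0.98622303  0.08674851]
[ 0.31021685  0.50201948 -0.80730536]
tcp grasp [641.8941202  -35.46162987  87.66119815] pre [604.66809788 -95.70396752 184.53784144]
[ 900 -150  330] 15 [-0.37  0.86  1.14  1.53 -1.46  1.09 -0.01] 0.0 [array([440., 139., 716.]), array([ 725., -201.,  579.])]
[ 780 -300  350] 35 [-0.04  0.8   1.04  1.51 -1.34  1.41  0.46] 0.0 [array([432., -15., 746.]), array([ 633., -408.,  599.])]
[ 600 -260  300] 57 [ 0.01  0.68  0.97  1.8  -1.13  1.47  1.  ] 0.0 [array([377., -40., 792.]), array([ 504., -415.,  549.])]
[605. -96. 185.] 57 [-0.22  0.74  0.9   2.07 -1.37  1.24  1.11] 0.0 [array([403.,  53., 769.]), array([ 509., -251.,  434.])]
[642. -35.  88.] 57 [-0.14  0.8   0.58  2.07 -1.53  1.    1.18] 0.0 [array([441.,  21., 737.]), array([ 546., -191.,  337.])]
[485. -65.  88.] 57 [ 0.21  0.66  0.28  2.35 -1.53  0.8   1.49] 0.0 [array([ 362., -122.,  790.]), array([ 389., -221.,  337.])]
```

The model now fits to within 0.5 mm, and the grasp and swing-end poses are reachable. I'll look closely at the rest and leg in the pictures already taken.

```bash
python3 - <<'E'
import cv2
a=cv2.imread("pics/t7.png")[130:235,260:370];cv2.imwrite("pics/t7c.png",cv2.resize(a,None,fx=5.5,fy=5.5,interpolation=cv2.INTER_CUBIC))
a=cv2.imread("pics/s7.png")[165:260,265:375];cv2.imwrite("pics/s7c.png",cv2.resize(a,None,fx=6,fy=6,interpolation=cv2.INTER_CUBIC))
E
```

```text
(no output)
```

View pics/t7c.png

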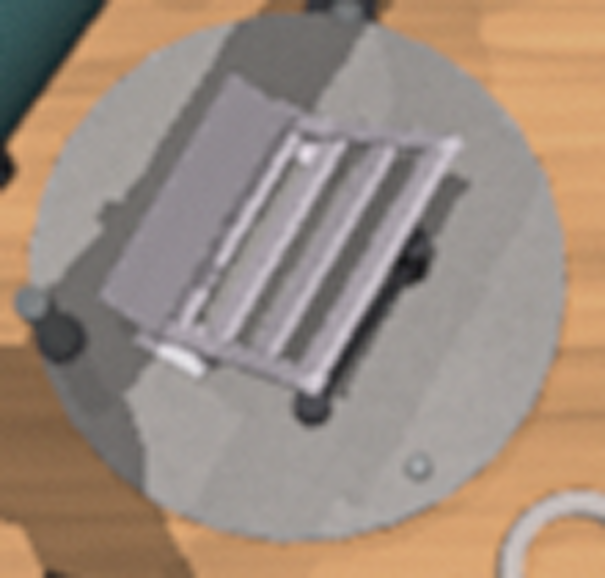

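View pics/s7c.png

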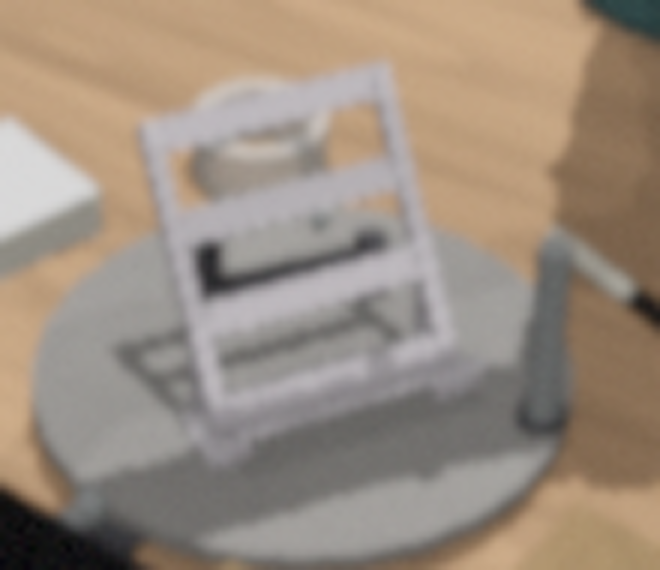

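```bash
python3 - <<'E'
from h import *
c=cam("top");s=cam("scene")
T=lambda x,y,z:onz(c,260+x/5.5,130+y/5.5,z).round(1)
S=lambda x,y,z:onz(s,265+x/6,165+y/6,z).round(1)
print("rest",T(455,140,212),T(313,385,212),"scene",S(150,130,212),S(385,68,212))
print("hinge",T(313,403,70),S(372,238,75)); print("post T",T(413,240,120),"S",S(207,243,120),"foot T",T(413,268,40))
for p in ([638.5,-42],[634,-46]):
    t=proj(c,[[*p,120],[*p,37]]);u=proj(s,[[*p,120],[*p,37]]);print(p,((t-[260,130])*5.5).round(),((u-[265,165])*6).round())
E
```

```text
rest [682.7 -68.6 212. ] [540.3  16.2 212. ] scene [684.7 -55.5 212. ] [542.6  25.9 212. ]
hinge [547.6  16.7  70. ] [547.1  21.7  75. ]
post T [643.  -47.4 120. ] S [661.9 -31.1 120. ] foot T [640.7 -51.   40. ]
[638.5, -42] [[404. 247.]
 [399. 272.]] [[215. 219.]
 [218. 318.]]
[634, -46] [[411. 254.]
 [405. 279.]] [[214. 214.]
 [217. 312.]]
```

Post top is at (642,-46) from the top view, 114.6 mm from the hinge at (547,18), matching the given 115. The rest's +x points at about 59.5°, and the leg is about 0.065 rad out. I'll go round behind the rest, turning the tilt to match.

```bash
python3 -m crank '[[[-3.05,-3.05,0.7],3.2,5],[[-3.05,-3.05,0.7],3.2,5],[[-3.05,-3.05,0.7],3.2,5],[[-3.05,-3.05,0.7],3.2,5],[[-3.05,-3.05,0.7],3.2,5],[[-3,-3.75,0.5],5,5],[[-3,-3.75,0.5],5,5],[[0,0,0],0,5]]'
```

```text
time: 13.65
position: [843.6, -238.2, 344.4]
ee_rot: [-0.043, 0.905, 0.29, 0.309]
wrist_force: [-0.4, -0.8, 1.2]
gripper_width: 50.2
```

```bash
python3 -m crank '[[[-3,-3.75,0.5],5,5],[[-3,-3.75,0.5],5,5],[[-4.25,1,-1.25],5.5,5],[[-4.25,1,-1.25],5.5,5],[[-4.25,1,-1.25],5.5,5],[[-4.25,1,-1.25],5.5,5],[[0,0,0],0,5],[[0,0,0],0,5]]'; python3 - <<'E'
from h import *
from ik import *
s=ctrl.read_state();print(s["qpos"].round(2)); r=quat(s["ee_rot"]); print(s["position"],r.apply([0,0,1]),r.apply([0,1,0]))
E
```

```text
time: 14.45
position: [619.5, -259.0, 301.5]
ee_rot: [-0.132, 0.786, 0.533, 0.284]
wrist_force: [0.9, 0.4, 0.1]
gripper_width: 50.0
[ 0.02  0.7   0.96  1.76 -1.14  1.49  0.99]
[ 619.54330921 -258.98655156  301.46006188] [ 0.30509918  0.51079136 -0.8037454 ] [ 0.91297775 -0.39696564  0.09428625]
```

```bash
python3 -m crank '[[[-0.14,3.28,-2.5],0,5],[[-0.14,3.28,-2.5],0,5],[[-0.14,3.28,-2.5],0,5],[[-0.14,3.28,-2.5],0,5],[[-0.14,2.4,-2],0,5],[[0,0,0],0,5],[[0,0,0],0,5]]'; python3 - <<'E'
from h import *
from ik import *
s=ctrl.read_state();print(s["qpos"].round(2)); r=quat(s["ee_rot"]); z=r.apply([0,0,1]);print(s["position"],z,r.apply([0,1,0]))
c=cam("top");crop(c,260,130,370,235,5.5,"pics/t8.png");k=cam("scene");crop(k,245,110,375,260,5,"pics/s8.png")
print(np.array([640,-49,103])+19*z-s["position"])
E
```

```text
time: 15.15
position: [613.3, -102.4, 181.3]
ee_rot: [-0.133, 0.785, 0.534, 0.284]
wrist_force: [0.5, -0.5, 0.5]
gripper_width: 49.8
[-0.19  0.75  0.87  2.04 -1.36  1.24  1.13]
[ 613.34773347 -102.44953738  181.27642704] [ 0.30387173  0.51163393 -0.8036745 ] [ 0.91420979 -0.39398538  0.09484713]
[ 32.42582937  63.17058203 -93.54624247]
```

View pics/t8.png

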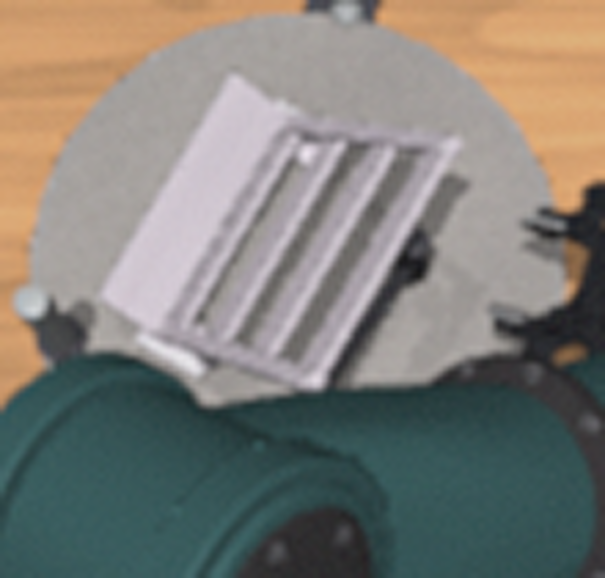

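View pics/s8.png

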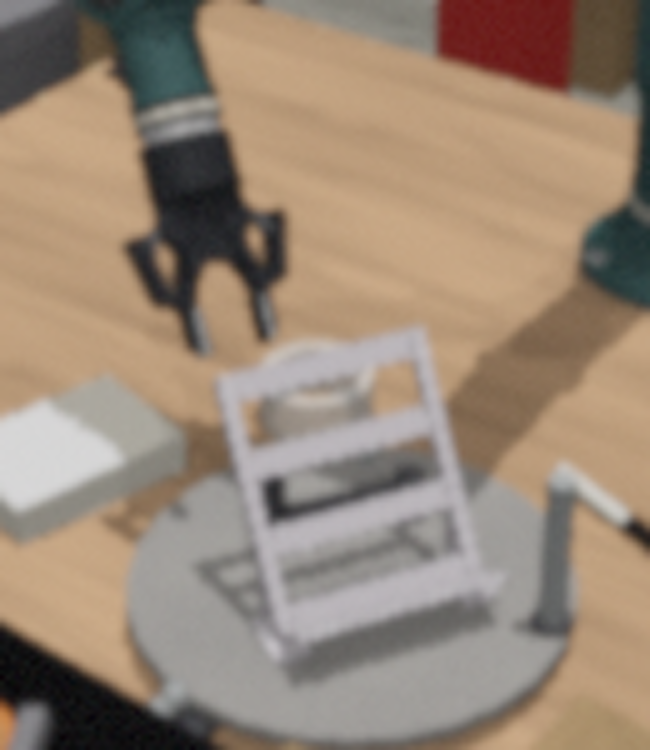

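The tool is tilted parallel to the rest, with the fingers at (200,345) and (268,335) in the scene crop and the post at (275,500) beyond the slats. Sliding in along the tool axis.

```bash
python3 -m crank '[[[0.54,1.05,-1.56],0,5],[[0.54,1.05,-1.56],0,5],[[0.54,1.05,-1.56],0,5],[[0.54,1.05,-1.56],0,5],[[0,0,0],0,5],[[0,0,0],0,5]]'; python3 - <<'E'
from h import *
from ik import *
s=ctrl.read_state();print(s["qpos"].round(2)); r=quat(s["ee_rot"]); z=r.apply([0,0,1])
c=cam("top");crop(c,260,130,370,235,5.5,"pics/t9.png");k=cam("scene");crop(k,255,140,345,245,7,"pics/s9.png")
print(np.array([640,-49,103])+19*z-s["position"])
E
```

```text
time: 15.85
position: [633.6, -62.4, 119.8]
ee_rot: [-0.132, 0.786, 0.533, 0.284]
wrist_force: [0.1, 0.2, 0.3]
gripper_width: 50.4
[-0.21  0.83  0.78  2.06 -1.49  1.18  1.19]
[ 12.24720142  23.07032044 -32.11022331]
```

View pics/t9.png

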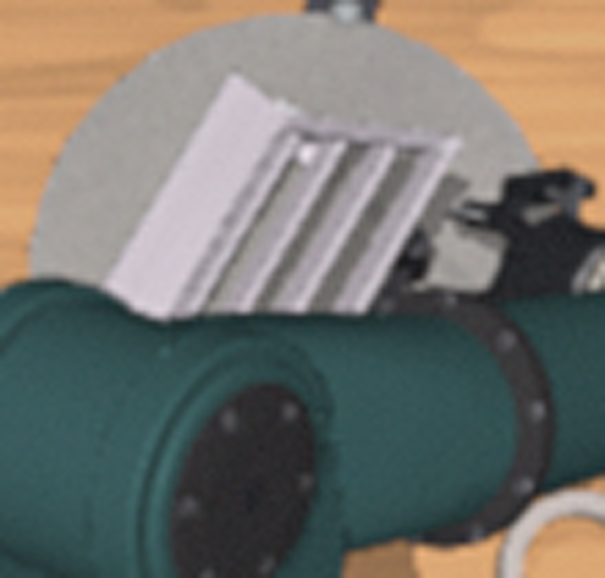

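View pics/s9.png

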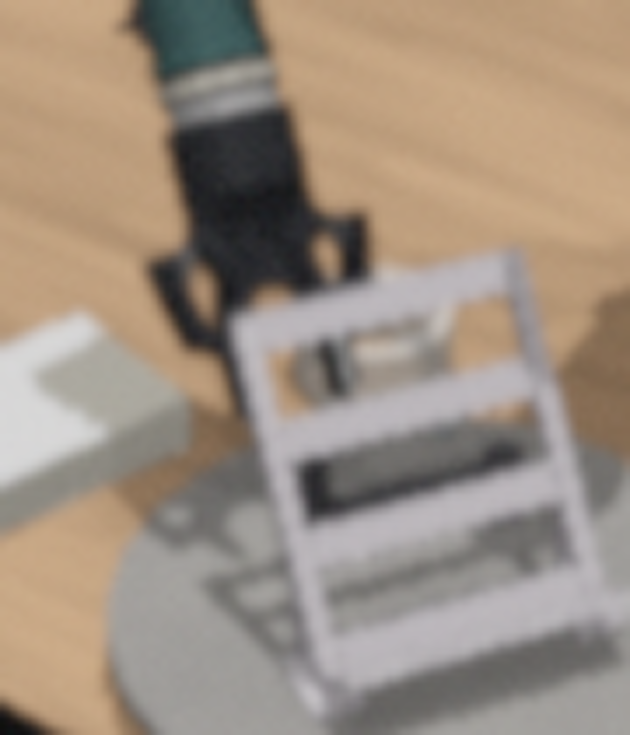

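The finger midpoint extrapolates to pixel (299,204) and the post top is at (299.7,206), so they line up. Final advance.

```bash
python3 -m crank '[[[0.41,0.77,-1.07],0,5],[[0.41,0.77,-1.07],0,5],[[0.4,0.76,-1.06],0,5],[[0,0,0],0,5],[[0,0,0],0,5]]'; python3 - <<'E'
from h import *
from ik import *
s=ctrl.read_state();print(s["qpos"].round(2)); r=quat(s["ee_rot"]); z=r.apply([0,0,1])
k=cam("scene");crop(k,255,140,345,245,7,"pics/s10.png");c=cam("top");crop(c,260,130,370,235,5.5,"pics/t10.png")
print(np.array([640,-49,103])+19*z-s["position"])
E
```

```text
time: 16.45
position: [645.2, -38.9, 88.0]
ee_rot: [-0.133, 0.786, 0.533, 0.284]
wrist_force: [1.0, -1.0, 0.5]
gripper_width: 50.1
[-0.14  0.82  0.61  2.06 -1.52  1.04  1.2 ]
[ 0.62697161 -0.36166356 -0.21814389]
```

View pics/s10.png

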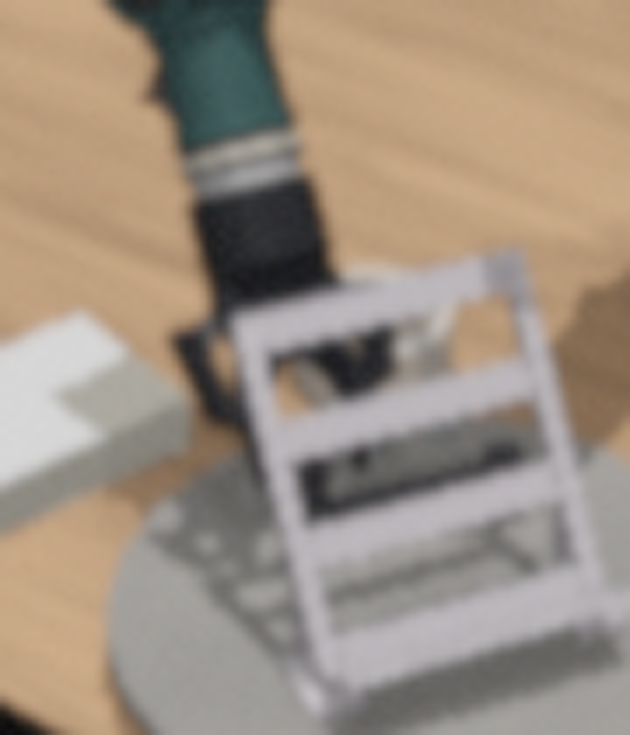

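View pics/t10.png

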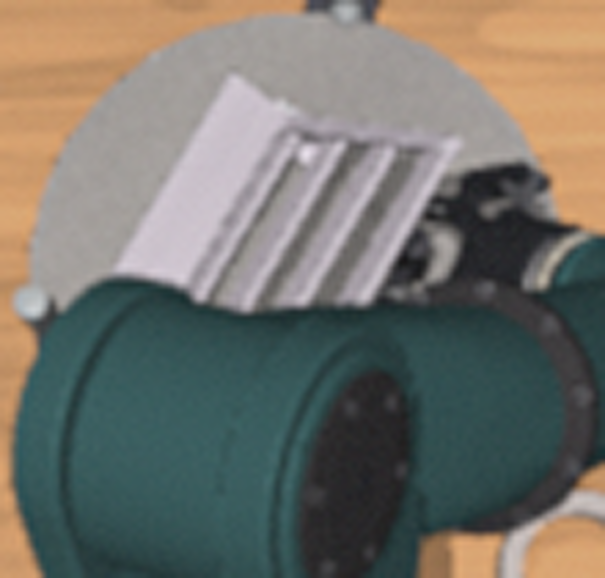

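There is no contact force. The post at (315,490) lies between the finger tips at about (262,480) and (360,460). Closing.

```bash
python3 -m crank '[[[0,0,0],0,0],[[0,0,0],0,0],[[0,0,0],0,0],[[0,0,0],0,0],[[0,0,0],0,0],[[0,0,0],0,0]]'
```

```text
time: 17.15
position: [648.7, -41.0, 88.5]
ee_rot: [-0.13, 0.787, 0.531, 0.286]
wrist_force: [6.9, -4.4, 2.5]
gripper_width: 20.0
```

Gripped at 20.0 mm. Computing the swing arc about the hinge.

```bash
python3 - <<'E'
import numpy as np
a=np.radians(-34.5-5*np.arange(19)); p=11.5*np.c_[np.cos(a),np.sin(a)]
for i,r in enumerate(np.diff(p,axis=0)): print(-34.5-5*(i+1),r.round(2))
E
```

```text
-39.5 [-0.6 -0.8]
-44.5 [-0.67 -0.75]
-49.5 [-0.73 -0.68]
-54.5 [-0.79 -0.62]
-59.5 [-0.84 -0.55]
-64.5 [-0.89 -0.47]
-69.5 [-0.92 -0.39]
-74.5 [-0.95 -0.31]
-79.5 [-0.98 -0.23]
-84.5 [-0.99 -0.14]
-89.5 [-1.   -0.05]
-94.5 [-1.    0.04]
-99.5 [-1.    0.12]
-104.5 [-0.98  0.21]
-109.5 [-0.96  0.29]
-114.5 [-0.93  0.38]
-119.5 [-0.89  0.46]
-124.5 [-0.85  0.53]
```

```bash
python3 -m crank '[[[-0.6,-0.8,0],0,0],[[-0.67,-0.75,0],0,0],[[-0.73,-0.68,0],0,0],[[0,0,0],0,0]]';  python3 - <<'E'
from h import *
print(ctrl.read_state()["qpos"].round(2))
E
```

```text
time: 17.55
position: [626.9, -65.4, 88.4]
ee_rot: [-0.129, 0.788, 0.53, 0.284]
wrist_force: [2.7, -8.0, 5.4]
gripper_width: 19.6
[-0.11  0.81  0.62  2.08 -1.51  1.05  1.24]
```

```bash
python3 -m crank '[[[-0.79,-0.62,0],0,0],[[-0.84,-0.55,0],0,0],[[-0.89,-0.47,0],0,0],[[0,0,0],0,0]]';  python3 - <<'E'
from h import *
print(ctrl.read_state()["qpos"].round(2))
c=cam("top");crop(c,260,130,370,235,5.5,"pics/t11.png");k=cam("scene");crop(k,255,140,345,245,7,"pics/s11.png")
E
```

```text
time: 17.95
position: [601.8, -82.4, 88.4]
ee_rot: [-0.128, 0.789, 0.53, 0.285]
wrist_force: [3.2, -7.4, 4.3]
gripper_width: 19.1
[-0.07  0.81  0.63  2.12 -1.5   1.06  1.29]
```

View pics/s11.png

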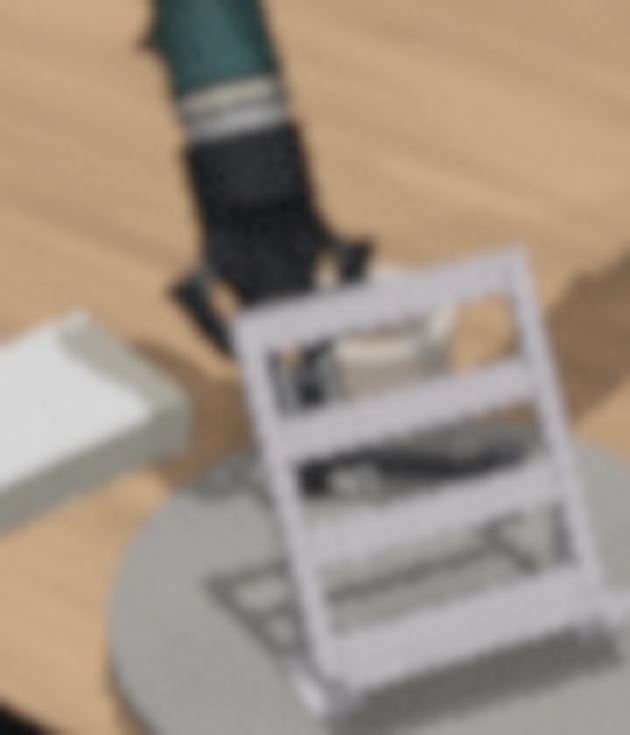

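The leg at (400,460) is swinging out with the post held. The grasp point runs a few mm outside the arc, so I trim inward slightly and continue.

```bash
python3 -m crank '[[[-0.94,-0.3,0],0,0],[[-0.98,-0.2,0],0,0],[[-1,-0.14,0],0,0],[[-0.99,-0.14,0],0,0],[[0,0,0],0,0]]'; python3 -m crank '[[[-1,-0.02,0],0,0],[[-1,0.07,0],0,0],[[-1,0.12,0],0,0],[[0,0,0],0,0]]'; python3 - <<'E'
from h import *
print(ctrl.read_state()["qpos"].round(2))
c=cam("top");crop(c,260,130,370,235,5.5,"pics/t12.png");k=cam("scene");crop(k,255,140,345,245,7,"pics/s12.png")
E
```

```text
time: 18.55
position: [563.0, -95.5, 88.3]
ee_rot: [-0.123, 0.791, 0.529, 0.283]
wrist_force: [0.0, -15.6, 8.2]
gripper_width: 18.8
time: 18.95
position: [532.8, -96.8, 88.2]
ee_rot: [-0.121, 0.792, 0.528, 0.281]
wrist_force: [-4.3, -19.9, 13.1]
gripper_width: 18.1
[-0.01  0.77  0.63  2.25 -1.51  1.04  1.44]
```

View pics/s12.png

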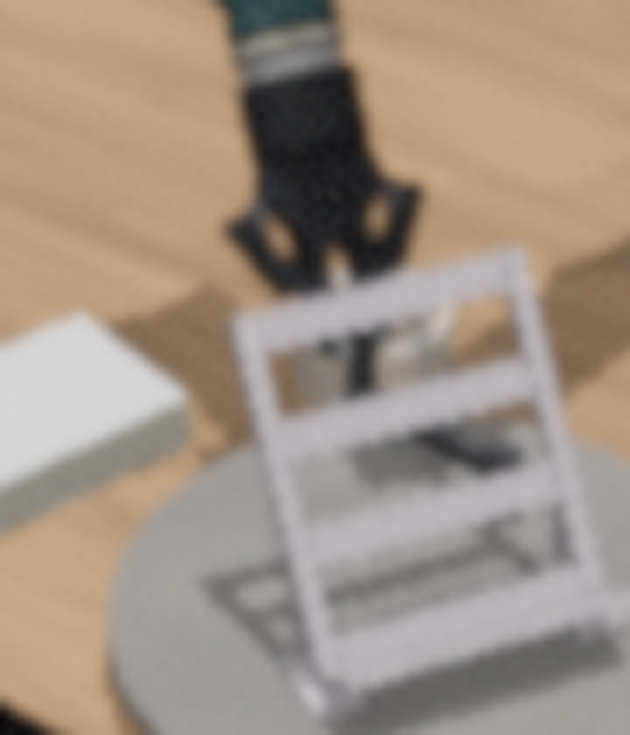

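```bash
python3 - <<'E'
import numpy as np
from scipy.optimize import least_squares
P=np.array([(648.7,-41),(626.9,-65.4),(601.8,-82.4),(563,-95.5),(532.8,-96.8)])
for r in (115,None):
    f=(lambda p:np.hypot(*(P-p[:2]).T)-(r or p[2])); s=least_squares(f,[547,18,115]); print(s.x,s.fun)
    d=P-s.x[:2];print(np.degrees(np.arctan2(d[:,1],d[:,0])))
E
```

```text
[548.66873356  18.24111696 115.        ] [ 1.25731893 -0.47503549 -1.19505328 -0.35957569  1.13042365]
[-30.63512028 -46.91413922 -62.16917084 -82.81863298 -97.85379877]
[541.8658271   32.53545142 129.68808403] [ 0.00772591  0.01219819 -0.06454035  0.07990157 -0.03528531]
[-34.54017879 -49.03327841 -62.45978737 -80.62698894 -94.00961531]
```

The traced circle suggests the post sits near the pad edge (post ≈ TCP in xy), which explains the falling width and the side force. I'll open, re-centre and regrip now that the leg is clear of the rest.

```bash
python3 -m crank '[[[0,0,0],0,5],[[0,0,0],0,5],[[0,0,0],0,5],[[0,0,0],0,5]]'; python3 - <<'E'
from h import *
from ik import *
s=ctrl.read_state();r=quat(s["ee_rot"]);print(s["qpos"].round(2),r.apply([0,0,1]),r.apply([0,1,0]))
c=cam("top");crop(c,260,150,360,240,6,"pics/t13.png");k=cam("scene");crop(k,255,140,345,245,7,"pics/s13.png")
E
```

```text
time: 19.45
position: [530.4, -80.9, 86.7]
ee_rot: [-0.134, 0.785, 0.533, 0.284]
wrist_force: [-0.1, 0.9, -1.3]
gripper_width: 49.8
[-0.02  0.77  0.61  2.25 -1.51  1.05  1.44] [ 0.30257121  0.51391387 -0.80270991] [ 0.91420413 -0.39469535  0.09190423]
```

View pics/s13.png

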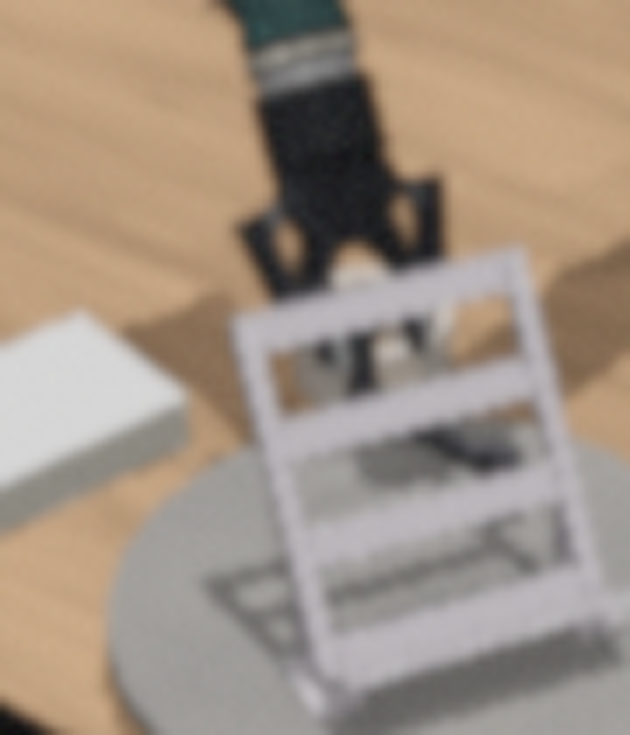

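View pics/t13.png

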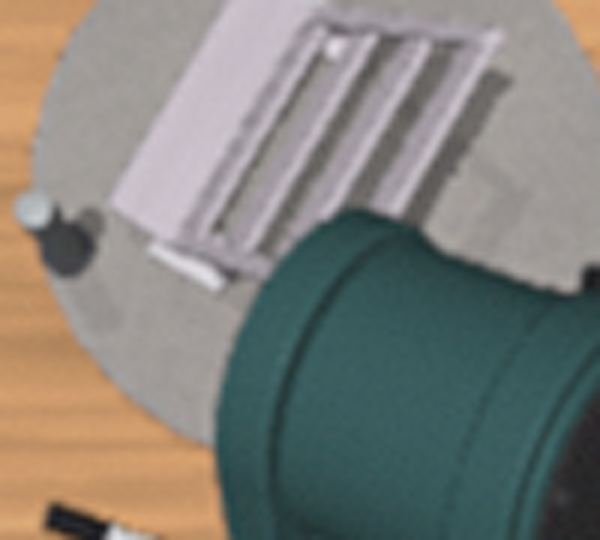

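```bash
python3 - <<'E'
from h import *
k=cam("scene")
S=lambda x,y,z:onz(k,255+x/7,140+y/7,z).round(1)
print(S(432,433,70),S(490,458,70),"post x at z110",S(362,360,115),S(362,380,100))
hi=np.array([547.3,18.5])
for a in (-90,-94,-98,-102):
    p=hi+115*np.array([np.cos(np.radians(a)),np.sin(np.radians(a))]); u=proj(k,[[*p,120],[*p,70],[*p,37]]);print(a,p.round(),((u-[255,140])*7).round().tolist())
E
```

```text
[549.8 -27.2  70. ] [550.5  14.3  70. ] post x at z110 [564.1 -67.2 115. ] [563.5 -67.8 100. ]
-90 [547. -96.] [[338.0, 323.0], [340.0, 391.0], [341.0, 435.0]]
-94 [539. -96.] [[347.0, 317.0], [348.0, 385.0], [349.0, 429.0]]
-98 [531. -95.] [[356.0, 311.0], [357.0, 379.0], [357.0, 423.0]]
-102 [523. -94.] [[365.0, 306.0], [366.0, 374.0], [367.0, 417.0]]
```

The post at scene column about 362 gives an angle near -100°, i.e. (528,-95). The grasp point sprang to (525,-91), so the post is now centred in the pads. Regripping.

```bash
python3 -m crank '[[[0,0,0],0,0],[[0,0,0],0,0],[[0,0,0],0,0],[[0,0,0],0,0],[[0,0,0],0,0],[[0,0,0],0,0]]'
```

```text
time: 20.2
position: [530.1, -82.5, 87.2]
ee_rot: [-0.134, 0.786, 0.532, 0.284]
wrist_force: [-0.8, -3.0, 5.0]
gripper_width: 19.6
```

```bash
python3 -m crank '[[[-0.98,0.18,0],0,0],[[-0.96,0.28,0],0,0],[[0,0,0],0,0]]'; python3 -m crank '[[[-0.47,0.18,0],0,0],[[-0.47,0.19,0],0,0],[[0,0,0],0,0]]'; python3 - <<'E'
from h import *
print(ctrl.read_state()["qpos"].round(2))
E
```

```text
time: 20.5
position: [510.5, -77.8, 87.1]
ee_rot: [-0.133, 0.786, 0.532, 0.284]
wrist_force: [2.4, -2.6, 3.7]
gripper_width: 19.8
time: 20.8
position: [504.1, -75.4, 87.2]
ee_rot: [-0.131, 0.786, 0.532, 0.285]
wrist_force: [5.6, -3.9, 1.4]
gripper_width: 19.5
[ 0.02  0.74  0.56  2.31 -1.52  1.    1.5 ]
```

```bash
python3 -m crank '[[[-0.44,0.22,0],0,0],[[-0.44,0.23,0],0,0],[[0,0,0],0,0]]'; python3 -m crank '[[[-0.4,0.24,0],0,0],[[0,0,0],0,0]]'
```

```text
time: 21.1
position: [493.4, -70.8, 87.1]
ee_rot: [-0.132, 0.786, 0.533, 0.284]
wrist_force: [2.7, -3.7, 4.4]
gripper_width: 19.7
time: 21.3
position: [493.4, -70.8, 87.1]
ee_rot: [-0.129, 0.787, 0.532, 0.285]
wrist_force: [8.9, -5.4, 0.0]
gripper_width: 19.7
```

```bash
python3 -m crank '[[[-0.4,0.24,0],0,0],[[0,0,0],0,0],[[0,0,0],0,0]]'; python3 - <<'E'
from h import *
c=cam("top");crop(c,260,130,370,240,5.4,"pics/t14.png");k=cam("scene");crop(k,255,140,345,245,7,"pics/s14.png")
E
```

```text
time: 21.6
position: [493.3, -70.8, 87.2]
ee_rot: [-0.126, 0.786, 0.534, 0.285]
wrist_force: [18.1, -6.7, -4.2]
gripper_width: 20.1
```

View pics/s14.png

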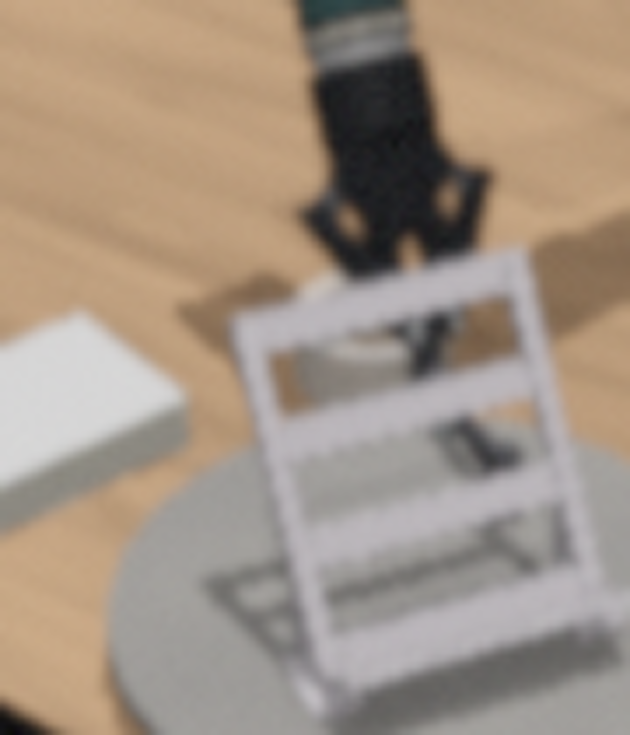

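The leg hits a hard stop: 18 N, more than the catch force, with no motion. I'll unload, open and retreat along the tool axis.

```bash
python3 -m crank '[[[0.75,-0.46,0],0,0],[[0,0,0],0,0]]'; python3 -m crank '[[[0,0,0],0,2.6],[[0,0,0],0,5],[[0,0,0],0,5],[[0,0,0],0,5],[[-0.6,-1,1.6],0,5],[[-0.6,-1,1.6],0,5],[[0,0,0],0,5]]'
```

```text
time: 21.9
position: [493.4, -70.8, 87.0]
ee_rot: [-0.132, 0.786, 0.533, 0.284]
wrist_force: [2.4, -3.9, 5.6]
gripper_width: 19.5
time: 22.6
position: [480.5, -90.9, 120.1]
ee_rot: [-0.132, 0.786, 0.533, 0.284]
wrist_force: [-0.6, -0.0, -0.1]
gripper_width: 50.1
```

```bash
python3 -m crank '[[[-0.9,-1.5,2.4],0,5],[[-0.9,-1.5,2.4],0,5],[[-0.9,-1.5,2.4],0,5],[[-0.9,-1.5,2.4],0,5],[[0,-4,2],0,5],[[0,-4,2],0,5],[[0,-4,2],0,5],[[0,-4,2],0,5]]'; python3 -m crank '[[[1,-4.5,1],0,5],[[1,-4.5,1],0,5],[[1,-4.5,1],0,5],[[1,-4.5,1],0,5],[[1,-4.5,1],0,5],[[0,0,0],0,5],[[0,0,0],0,5],[[0,0,0],0,5]]'; python3 - <<'E'
from h import *
print(ctrl.read_state()["qpos"].round(2))
c=cam("top");cv2.imwrite("pics/t15.png",c["color"][:,:,::-1]);crop(c,260,130,370,240,5.4,"pics/t15c.png");k=cam("scene");crop(k,255,140,375,260,5,"pics/s15.png")
E
```

```text
time: 23.4
position: [444.7, -309.5, 295.2]
ee_rot: [-0.134, 0.785, 0.534, 0.284]
wrist_force: [1.2, 0.3, -0.5]
gripper_width: 49.7
time: 24.2
position: [494.8, -532.5, 343.8]
ee_rot: [-0.135, 0.785, 0.533, 0.285]
wrist_force: [1.0, 1.0, 0.6]
gripper_width: 49.8
[ 0.64  0.73  0.65  1.38 -0.88  1.66  1.03]
```

View pics/t15.png

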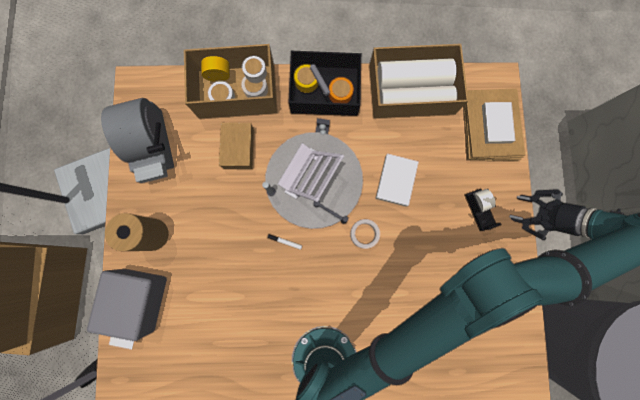

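View pics/t15c.png

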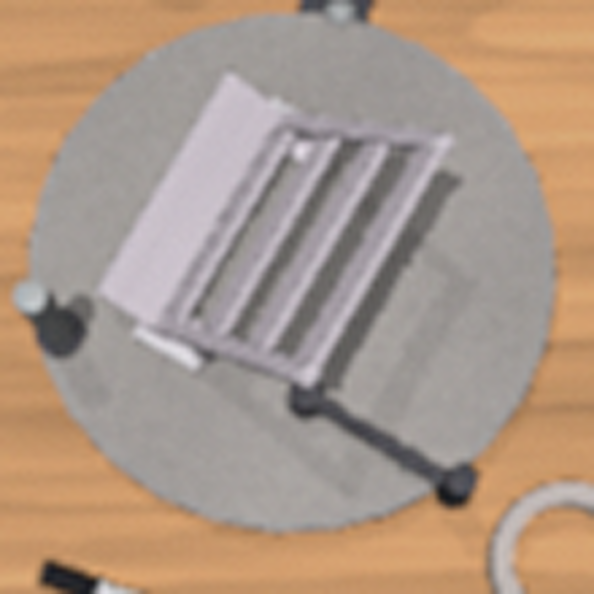

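View pics/s15.png

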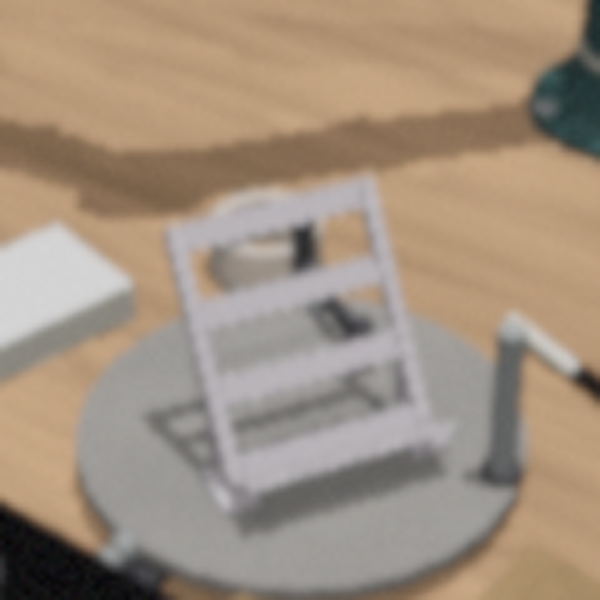

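In the final pictures the leg stands out, with the hinge at (305,400) and the post at (455,483), and the rest is where it was at the click. I'll check the angles and the loose things numerically.

```bash
python3 - <<'E'
from h import *
c=cam("top")
T=lambda x,y,z:onz(c,260+x/5.4,130+y/5.4,z)[:2]
h=T(305,398,70);p=T(457,480,120);f=T(452,490,45);print(h,p,f)
for q in (p,f): d=q-h;print(np.hypot(*d),np.degrees(np.arctan2(d[1],d[0])))
a,b=T(449,140,212),T(310,378,212); d=a-b; print("rest dir",np.degrees(np.arctan2(d[1],d[0])))
A=cv2.imread("pics/top0.png").astype(int);B=c["color"][:,:,::-1].astype(int);C=cv2.imread("pics/t7.png").astype(int)
df=abs(A-B).max(2)
for n,(x0,y0,x1,y1) in dict(tape=(345,215,385,255),box=(375,148,420,210),carton=(215,118,258,172),marker=(262,228,305,252),disp=(462,185,505,235),kraft=(98,205,172,255)).items():
    m=abs(A[y0:y1,x0:x1]-B[y0:y1,x0:x1]).max(2); print(n,(m>40).sum(), m.size)
R_=abs(C-B).max(2)[130:200,275:345]; print("rest region diff t7",(R_>60).sum())
print(ctrl.read_state()["dq"].round(3),ctrl.read_state()["wrist_force"].round(1))
E
```

```text
[546.10494745  18.27135256] [486.68339003 -76.19716149] [486.08006826 -78.24676495]
111.60296426258574 -122.17026747959497
113.66060500200186 -121.87759281073295
rest dir -30.95910347390512
tape 24 1600
box 0 2790
carton 0 2322
marker 0 1032
disp 593 2150
kraft 0 3700
rest region diff t7 53
[ 0.001  0.     0.006 -0.009  0.001  0.002 -0.002] [-0.4  0.1 -0. ]
```

The leg measures about 91° from the folded direction (1.59 of 1.6 rad) and the rest sits where the stop left it. The picture differences at the dispenser come from the gripper and its shadow. Its outline is still at (482,210). Handing in.

```bash
python3 - <<'E'
from plant import order
print(order.job_done())
E
```

```text
the job is handed in; nothing more can be done
None
```

I turned the stand clockwise by its handle until it clicked home, then swung the leg out by its post until it clicked home. I let go of both and handed in at about 24 s of the 64 s. No verdict was reported.

**How the leg was reached:** moves cannot command tilt, so I over-reached forward until the arm tilted the tool by about 36°. I then turned that tilt to lie parallel to the rest and gripped the post under the overhang. Halfway through the swing the post sat at the pad edge, with about 20 N of side force, so I opened, re-centred and regripped.

**Last checks:**
- **Turntable:** pushing on at the stop raised the force to about 18 N along x with no motion, and the rim ball lines up with the catch in the top view. The rest pointed -31° in the final picture, as it did after the click.
- **Leg:** it stopped dead with 18 N against it, more than the 12 N catch. The final picture puts it at about 1.59 of 1.6 rad, which is coarser than the 0.02 rad margin.
- **Loose things:** white box, carton, marker and kraft roll showed no change between the first and last pictures. The tape roll showed 24 changed pixels, with no visible shift. At the dispenser the change came from the gripper and its shadow; its outline had not moved.
- **Robot:** it was clear of everything and still, with wrist force about 0 N.

**One doubt:** while I was tilting the tool, joint 4 sat on its lower limit and read 0.187 against the rounded 0.19. I saw no fault from it, but I could not confirm that it stayed within range.

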